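# Slide the locked inspection carriage under the microscope

### The arm

A 6-joint arm with a two-finger parallel gripper is mounted at the origin on the work surface. World frame = base frame: x ahead of the robot, y to its left, z up, the work surface at z = 0. Lengths are in mm, angles in degrees, forces in N, time in s.
With the tool pointing down it reaches from about 350 to 850 mm from the base axis. Payload 8.1 kg.
Tool frame: the origin (TCP) lies midway between the tips of the shut fingers; the grasp point (between the pads) lies 19 mm behind it; z points along the fingers, y is the direction in which the jaws open and shut (so a half turn about z gives the same grasp; the last joint's range is limited). The gripper opens to 85 mm and grips with 20 to 120 N. Pads are 22 mm wide; open, the fingers measure 114 mm over their backs; the gripper's body (76 mm by 85 mm) begins 54 mm behind the grasp point. The pads swing forward as they close: fully open they stand 13 mm farther back than shut.
Start: joints at [-71.585, 7.471, 85.268, -0, 87.261, -4.893], TCP at [237.423, -551.031, 231.292] pointing down, gripper open.
Joint ranges: [-169.43, 169.43], [-51.17, 129.36], [1.28, 143.12], [-76.62, 256.62], [0, 156.53], [-152.29, 152.29]. Speed limits (degrees/s): [136.94, 136.94, 159.86, 180, 180, 180].

### API

Orientations are given as [roll, pitch, yaw] about the fixed x, y, z axes, in that order (R = Rz(yaw) Ry(pitch) Rx(roll)).
In Python, from bench import telemetry, snapshot, camera_params, job gives the robot as it stands. The module is installed in compiled form; this text tells all that it offers.
- The arm moves only by the shell command python3 -m jog 'ROWS' [FORCE]. ROWS is JSON, a list that holds one entry, the list of rows, each a list of 7 numbers: the shift along the tool's x, y, z in units of 50 mm (1.0 is 50 mm), then the turn, a rotation vector about the tool's x, y, z in units of 2 pi rad (1.0 is 2 pi rad), then the opening, from 0 (shut) to 1 (fully open). In form: [[[dx, dy, dz, rx, ry, rz, claw], ...]]. A call has 1 to 12 rows; each row shifts and turns the commanded pose from where the row before left it, along the tool's axes as they then stand; what a row does not reach is not made up. A row lasts 1/8 s, in which the tool goes at most 62.5 mm and 10.7 degrees, less where a joint would pass 70% of its speed; a pose out of reach is approached as far as the arm can. A call with a number of a shift or a turn outside -1 to 1 is refused whole. A call with a gripper value outside its range is refused whole. The fingers move at their own pace and stop on an object; FORCE is the grip in N (left out, the last holds). Time passes only in rows, so rows that do not move let the fingers close. It gives the time, the measured TCP pose, the force and the opening at its end, in the units of the state.
- telemetry.sense(): the state, without advancing time (a new reading comes with each control period).
- snapshot(name): name is "side" or "top" or "wrist"; returns (picture, depth): 400x640x3 uint8, red, green, blue; 400x640 float32, mm along the optical axis (not along the pixel's ray), 0 where there is no reading.
- camera_params(name): a dict with "K" (3x3 intrinsics, pixels), "D" ([k1, k2, p1, p2, k3] as OpenCV has them; the pictures are not rectified), "extrinsics" (4x4, takes a point from camera to world coordinates). Camera axes: x right, y down, z forward; pixel columns grow to the right and rows downward; lengths in mm; the calibration is good to about 2 mm. A picture is of the moment at which its call begins: read the wrist's pose just before it. camera_params takes no time and is no camera call; for the wrist camera it gives the pose at the moment of the call.
- job.hand_in(): hands the job in, once; it reports no verdict.
The state is a dict: "time": time; "joint_pos": joint angles; "qd": joint speeds; "joint_efforts": joint torques, N m; "tool_pos": TCP position; "tcp_rot": TCP orientation; "ft_force": force on the tool from outside, world axes, zero at the start; "wrist_torque": the same for the moment, N m; "finger_gap": finger opening in mm.
Only numpy, scipy, OpenCV 4.12 (cv2) and the standard library are available. Lean on these libraries where they do the work, as an engineer would, in place of code of your own. Each camera call takes 0.05 s, during which the arm holds its last target. There are 200 camera calls.

### The job

Bring the connector under the microscope: press the red release button on the sliding carriage down with a fingertip, keep it held down while you slide the carriage along its rails right up to the end stop, then let the button go so that it springs up and locks the carriage there. Slide smoothly enough that the connector stays standing on the white plate, and neither touch it nor lift anything; leave the other things on the bench where they are.

Things in the scene. Friction and masses are not known exactly. Their poses are not given: they have to be found in the camera images.
- stage: Fixed inspection slide: black base plate 100 x 450 x 8 mm with two steel rails, a brass pin rack, a rear stop at its -y end and an end stop at its +y end. Origin: centre of its underside, on the bench (z 0). Its y axis runs along the rails towards the end stop and microscope, x across the rails, z up. The microscope's steel post (22 mm, 358 mm high) stands on it at x 105, y 135 mm.
- lens (a point): Centre of the lens, at the underside of the black microscope head fixed over the slide's end: 133 mm above the bench, on the rails' centre line. The head is 78 mm across, its top about 330 mm high. Do not run into it.
- end_stop (a point): Centre of the end-stop block's face that the carriage's front edge meets. The aluminium block, 90 mm wide, 40 mm high, stands across the +y end of the rails. Axes as the stage's.
- carriage (a joint): Position of the carriage (dark grey plate 96 x 240 mm, top 34 mm above the bench) along the rails, in m: 0 at the rear stop, grows along the stage's y, 0.160 against the end stop. Starts locked between 0 and about 0.03. Rail drag about 1.2 N, mass about 0.6 kg. The lock has a notch every 10 mm with 3 mm of play; the last is the one at the end stop.
- release (a joint): Travel of the red release button, in m: 0 up (locked), 0.008 fully down. The spring needs 1.5 N to start and 4.5 N fully down; the lock is free once the button is more than 5.5 mm down, and catches in the nearest notch when let up.
- button_top (a point): Centre of the flat top of the round red release button (26 mm across) at the carriage's rear end, on the rails' centre line; it travels with the carriage. 52 mm above the bench when up, 44 mm when down; the steel collar round it is 40 mm across and 40 mm above the bench. A fingertip pressing it down drags the carriage by friction. At the end it is still 155 mm short of the lens.
- nest (a point): Centre of the top of the white plate (82 x 92 mm, black rim) at the carriage's front end, 38 mm above the bench and 155 mm ahead (stage +y) of the button; it comes under the lens at the end stop. Axes as the stage's.
- connector: The connector to be inspected: nickel-plated shell 20 mm across and 33 mm high, standing loose on the white plate. Origin: centre of its underside; z is its own upright axis. Stays on the plate untouched; it may fall if the carriage strikes the stop fast (over about 0.15 m/s).
- spare_connector: Bystander: a like connector, 20 mm across, 33 mm high, standing on the bench on the robot's side of the slide. Origin: centre of its underside.
- tray: Bystander: blue open tray 90 x 120 mm, 28 mm high, full of connectors that stand up to 36 mm, on the robot's side of the slide, near the microscope. Origin: centre of its underside.
- flux_bottle: Bystander: small white bottle with a blue cap, 36 mm across, 72 mm high, on the far side of the slide. Origin: centre of its underside.
- spool: Bystander: green spool with white flanges, 64 mm across, 40 mm high, on the far side of the slide near its rear end. Origin: centre of its underside.
- screwdriver: Bystander: yellow-handled screwdriver 170 mm long, lying on the bench on the right. Origin: near its middle, on the bench; x along it.
- tweezers: Bystander: steel tweezers 120 mm long, 5 mm high, lying on the bench on the right. Origin: near its middle, on the bench; x along it.
- mouse: Bystander: black computer mouse 100 x 60 x 32 mm, on the left. Origin: centre of its underside.

How it is judged:
By the outcome, as a careful person would: the job done as asked, in the order asked, and still so for the second after the job is handed in, with the robot touching nothing.
It also fails if it takes over 35 s, if anything falls off the work surface, if the arm or the gripper's body presses on something with over 40 N, if the wrist force passes 120 N, or if a joint passes its speed limit or range.

## Working session

There is one attempt and no reset: what is moved stays moved. The work goes in short steps, Python scripts to look and compute and a shell command to move; the robot and the scene stay as the last step left them, time stands still between calls to the robot, and variables do not carry over. Pictures are saved under pics/ and viewed, about 8 in all and at most 12, crops included, and the job is handed in when it is done.

```bash
mkdir -p pics; python3 - <<'E'
from bench import telemetry, snapshot, camera_params
import cv2, numpy as np
s=telemetry.sense(); print(s)
for n in ("top","side"):
    im,d=snapshot(n); cv2.imwrite(f"pics/{n}0.png",im[:,:,::-1]); np.savez(f"{n}0.npz",im=im,d=d)
    p=camera_params(n); print(n,np.round(np.array(p["K"]),1).tolist(),p["D"],np.round(p["extrinsics"],3).tolist())
E
```

```text
{'time': 0.0, 'joint_pos': array([-7.15862272e+01,  7.51342681e+00,  8.53293427e+01, -1.03724988e-04,
        8.72605032e+01, -4.89359717e+00]), 'qd': array([ 0.02005974, -0.03312599, -0.00795084, -0.02042904, -0.01626592,
        0.0643739 ]), 'joint_efforts': array([-4.23030560e-04, -5.69397461e+01, -5.00561428e+01, -4.51461146e-04,
        1.49237219e-02,  2.33765485e-05]), 'tool_pos': array([ 237.241661  , -550.51652308,  230.26133874]), 'tcp_rot': array([-1.79897095e+02, -8.70651402e-03,  2.33073672e+01]), 'ft_force': array([ 0.62877272,  0.09158337, -0.08943815]), 'wrist_torque': array([ 0.01451685,  0.00395048, -0.01804634]), 'finger_gap': 85.55406546266859}
top [[378.1, 0.0, 316.9], [0.0, 378.1, 201.7], [0.0, 0.0, 1.0]] [0.02322766 0.         0.         0.         0.        ] [[0.018, -0.982, 0.188, 347.476], [-1.0, -0.02, -0.009, 60.882], [0.012, -0.188, -0.982, 1204.676], [0.0, 0.0, 0.0, 1.0]]
side [[507.7, 0.0, 315.4], [0.0, 507.7, 197.3], [0.0, 0.0, 1.0]] [0.02495984 0.         0.         0.         0.        ] [[-0.697, -0.521, 0.492, -281.958], [-0.717, 0.511, -0.474, 843.933], [-0.004, -0.683, -0.73, 1383.476], [0.0, 0.0, 0.0, 1.0]]
```

View pics/top0.png

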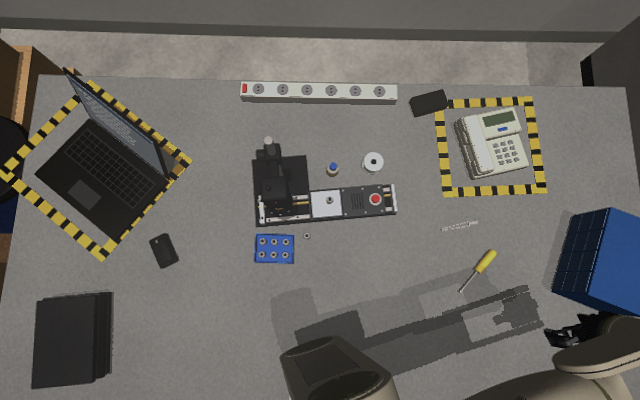

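View pics/side0.png

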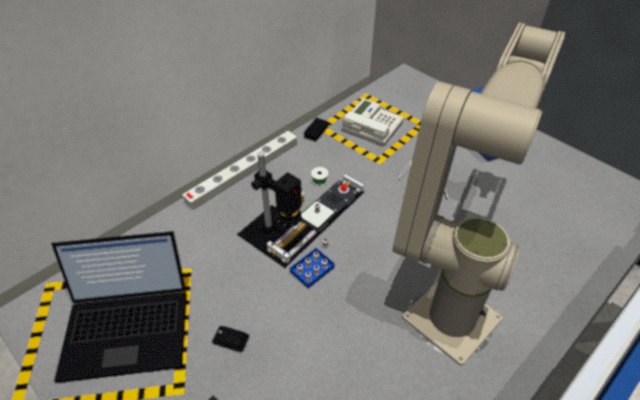

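The top view shows the slide at cols 255–397, rows 183–226, with its +y end to the left. The red button is at about (375,198), the white plate at (327,204), the end stop at about (260,210), and the tray and spare connector at (274,248) and (307,236). The side view agrees, with the button at (344,187).

```bash
cat > h.py <<'E'
import cv2, numpy as np
from bench import camera_params
def at_z(n,uv,z,p=None):
    p=p or camera_params(n); T=np.array(p["extrinsics"])
    q=cv2.undistortPoints(np.array(uv,float).reshape(-1,1,2),np.array(p["K"]),np.array(p["D"])).reshape(-1,2)
    r=np.c_[q,np.ones(len(q))]@T[:3,:3].T
    return T[:3,3]+r*((z-T[2,3])/r[:,2])[:,None]
def red(im):
    h=cv2.cvtColor(im,cv2.COLOR_RGB2HSV)
    m=(((h[...,0]<8)|(h[...,0]>172))&(h[...,1]>130)&(h[...,2]>90)).astype(np.uint8)
    _,_,st,c=cv2.connectedComponentsWithStats(m); return st,c
E
python3 - <<'E'
import numpy as np,cv2
from h import *
for n in("top","side"):
    z=np.load(n+"0.npz"); im,d=z["im"],z["d"]
    st,c=red(im)
    for s,k in zip(st[1:],c[1:]):
        if s[4]>15: print(n,s,k.round(1),at_z(n,[k],52).round(1), d[int(k[1]),int(k[0])])
    if n=="top":
        h=cv2.cvtColor(im,cv2.COLOR_RGB2HSV)
        m=((h[...,1]<40)&(h[...,2]>190)).astype(np.uint8); m[:, :300]=0;m[:185]=0;m[225:]=0;m[:,350:]=0
        _,_,st,c=cv2.connectedComponentsWithStats(m); i=1+st[1:,4].argmax(); print(st[i],c[i],at_z(n,[c[i]],38).round(1))
im=np.load("top0.npz")["im"]
cv2.imwrite("pics/topc.png",cv2.resize(im[125:275,235:415,::-1],None,fx=4,fy=4,interpolation=cv2.INTER_CUBIC))
E
```

```text
top [243  84   4   8  30] [244.4  87.3] [[944.8 295.1  52. ]] 1247.0403
top [372 195   8   8  46] [375.2 198.3] [[ 582.5 -130.4   52. ]] 1176.4044
[312 191  29  26 595] [325.63529412 203.87563025] [[564.3  23.2  38. ]]
side [340 184   8   7  37] [343.4 186.5] [[ 582.8 -132.6   52. ]] 1863.3337
```

View pics/topc.png

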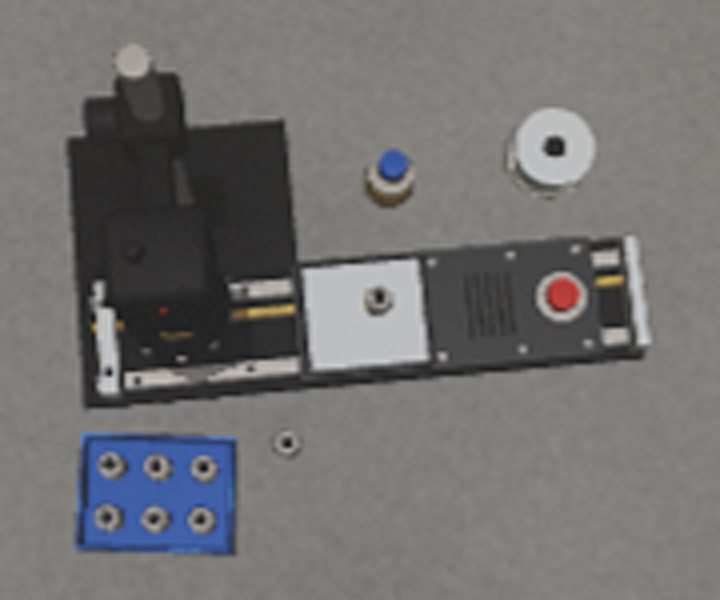

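The button comes to (582.5,-131.5), and the nest is 155.7 mm from it (155 expected). That puts the stage yaw at about 6.7°. I'll turn the tool to align with the rails and move towards the button.

```bash
python3 -m jog '[[[0,0,0,0,0,0.023,0],[0,0,0,0,0,0.023,0],[0.65,-0.63,0,0,0,0,0],[0.65,-0.63,0,0,0,0,0],[0.65,-0.63,0,0,0,0,0],[0.65,-0.63,0,0,0,0,0],[0.65,-0.63,0,0,0,0,0],[0.65,-0.63,0.1,0,0,0,0],[0.65,-0.63,0.1,0,0,0,0],[0.65,-0.63,0.1,0,0,0,0],[0.65,-0.63,0.1,0,0,0,0],[0.65,-0.63,0.1,0,0,0,0]]]' 40; python3 - <<'E'
from h import *
from bench import snapshot,telemetry
import json
p=camera_params("wrist"); im,d=snapshot("wrist"); print(telemetry.sense()["tool_pos"],telemetry.sense()["tcp_rot"])
cv2.imwrite("pics/w1.png",im[:,:,::-1])
st,c=red(im)
for s,k in zip(st[1:],c[1:]):
    if s[4]>40: print(s,k.round(1),at_z("wrist",[k],52,p).round(1))
print(np.round(p["extrinsics"],3))
E
```

```text
time: 1.6
tool_pos: [523.7, -198.6, 205.7]
tcp_rot: [-180.0, 0.0, 6.7]
ft_force: [1.0, -0.8, 0.4]
finger_gap: -0.0
[ 526.02815777 -194.23558399  204.86417838] [-1.79809963e+02 -4.36567562e-02  6.88665278e+00]
[241  98  29  28 641] [254.6 111.4] [[ 583.1 -134.    52. ]]
[[ 1.19000e-01 -9.51000e-01 -2.87000e-01  5.97266e+02]
 [-9.93000e-01 -1.13000e-01 -3.50000e-02 -1.89826e+02]
 [ 0.00000e+00  2.89000e-01 -9.57000e-01  3.48167e+02]
 [ 0.00000e+00  0.00000e+00  0.00000e+00  1.00000e+00]]
```

View pics/w1.png

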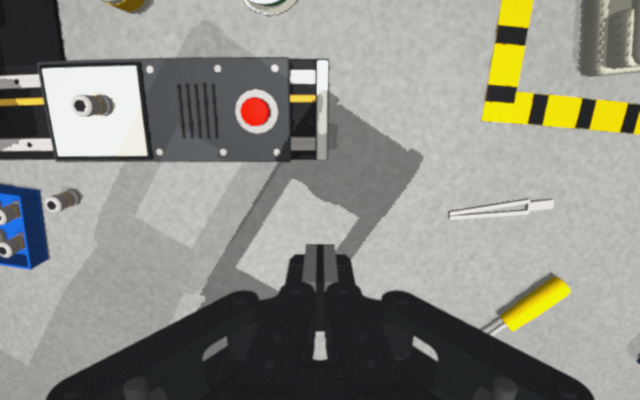

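The wrist view shows the button at (255,111) and the nest at about (95,110). They lie on the same row, so the tool is aligned with the rails, and the connector is standing at (80,105). The button's (583,-134) here agrees with the earlier (582.7,-131.5) within tolerance. I'll hover above it next and re-measure at rest.

```bash
python3 -m jog '[[[0.45,-0.4,0.5,0,0,0,0],[0.45,-0.4,0.5,0,0,0,0],[0.44,-0.42,0.5,0,0,0,0],[0,0,0.5,0,0,0,0],[0,0,0.4,0,0,0,0],[0,0,0,0,0,0,0],[0,0,0,0,0,0,0]]]'; python3 - <<'E'
from h import *
from bench import snapshot,telemetry
p=camera_params("wrist"); s=telemetry.sense(); im,d=snapshot("wrist"); print(s["tool_pos"],s["tcp_rot"],s["ft_force"])
cv2.imwrite("pics/w2.png",im[:,:,::-1])
st,c=red(im)
for s,k in zip(st[1:],c[1:]):
    if s[4]>40: print(s,k.round(1),at_z("wrist",[k],52,p).round(1))
n=[]
im,d=snapshot("top")
st,c=red(im)
for s,k in zip(st[1:],c[1:]):
    if s[4]>15: print(s,k.round(1),at_z("top",[k],52).round(1))
E
```

```text
time: 2.52
tool_pos: [582.9, -132.2, 87.3]
tcp_rot: [180.0, -0.1, 6.7]
ft_force: [0.2, 0.1, 0.7]
finger_gap: 0.3
[ 582.916975   -132.17125756   87.26229247] [ 1.79970401e+02 -5.98066362e-02  6.71241572e+00] [0.24015251 0.12150485 0.72041947]
[ 300  208   42   39 1276] [321.  227.5] [[ 587.  -132.5   52. ]]
[243  84   4   8  30] [244.4  87.3] [[944.8 295.1  52. ]]
```

View pics/w2.png

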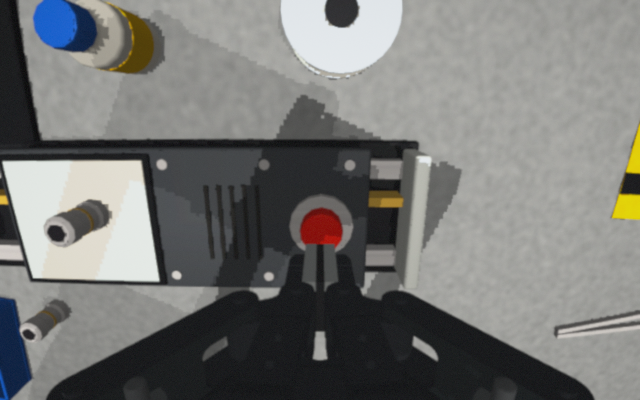

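The fingertip is over the button: button at (321,228), collar centre at about (321,225). The connector is standing at (75,225). I'll press step by step.

```bash
python3 -m jog '[[[0.03,0,0.3,0,0,0,0],[0,0,0.3,0,0,0,0],[0,0,0.08,0,0,0,0],[0,0,0.06,0,0,0,0],[0,0,0.06,0,0,0,0],[0,0,0,0,0,0,0],[0,0,0,0,0,0,0]]]'; python3 -m jog '[[[0,0,0.04,0,0,0,0],[0,0,0,0,0,0,0],[0,0,0,0,0,0,0]]]'
```

```text
time: 3.5
tool_pos: [584.1, -131.4, 46.6]
tcp_rot: [180.0, -0.0, 6.7]
ft_force: [-2.6, 0.6, 2.5]
finger_gap: 0.3
time: 3.88
tool_pos: [584.3, -131.5, 44.5]
tcp_rot: [180.0, -0.0, 6.7]
ft_force: [-0.3, 0.6, 4.2]
finger_gap: 0.1
```

```bash
python3 -m jog '[[[0,0,0.02,0,0,0,0],[0,0,0.01,0,0,0,0],[0,0,0,0,0,0,0],[0,0,0,0,0,0,0]]]'
```

```text
time: 4.38
tool_pos: [584.5, -131.7, 43.9]
tcp_rot: [180.0, -0.1, 6.7]
ft_force: [-3.8, 1.1, 10.6]
finger_gap: -0.1
```

Fully down at 10.6 N. Starting the slide with a gentle ramp.

```bash
python3 -m jog '[[[0,-0.01,0,0,0,0,0],[0,-0.02,0,0,0,0,0],[0,-0.04,0,0,0,0,0],[0,-0.06,0,0,0,0,0],[0,-0.08,0,0,0,0,0],[0,-0.08,0,0,0,0,0],[0,-0.08,0,0,0,0,0],[0,-0.06,0,0,0,0,0],[0,-0.04,0,0,0,0,0],[0,-0.02,0,0,0,0,0],[0,0,0,0,0,0,0]]]'; python3 - <<'E'
from h import *
from bench import snapshot,telemetry
p=camera_params("wrist"); s=telemetry.sense(); im,d=snapshot("wrist"); print(s["tool_pos"],s["ft_force"])
cv2.imwrite("pics/w3.png",im[:,:,::-1])
st,c=red(im)
for s,k in zip(st[1:],c[1:]):
    if s[4]>40: print(s,k.round(1),at_z("wrist",[k],44,p).round(1))
E
```

```text
time: 5.75
tool_pos: [581.8, -107.6, 43.9]
tcp_rot: [179.9, -0.1, 6.7]
ft_force: [-3.2, -1.7, 10.0]
finger_gap: -0.2
[ 581.79505192 -107.63665128   43.93667305] [-3.21294095 -1.65026518 10.04519705]
[309 238  37  16 196] [329.9 244.8] [[ 591.5 -111.4   44. ]]
```

View pics/w3.png

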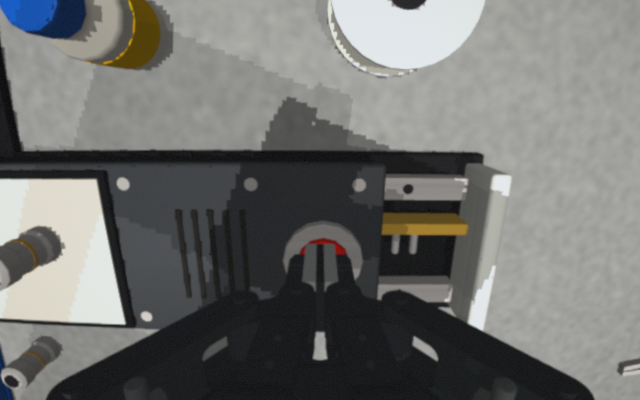

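The carriage travels with the fingertip: the rear gap grew to about 45 mm, the collar stays centred at (323,255), and the connector is standing at (25,258). About 115 mm remain, so I'll continue for about 90 mm and also relax the cross-rail force.

```bash
python3 -m jog '[[[-0.01,-0.02,0,0,0,0,0],[-0.01,-0.05,0,0,0,0,0],[-0.01,-0.08,0,0,0,0,0],[0,-0.1,0,0,0,0,0],[0,-0.12,0,0,0,0,0],[0,-0.12,0,0,0,0,0],[0,-0.12,0,0,0,0,0],[0,-0.1,0,0,0,0,0],[0,-0.08,0,0,0,0,0],[0,-0.06,0,0,0,0,0],[0,-0.03,0,0,0,0,0]]]'; python3 -m jog '[[[0,-0.02,0,0,0,0,0],[0,-0.05,0,0,0,0,0],[0,-0.08,0,0,0,0,0],[0,-0.1,0,0,0,0,0],[0,-0.12,0,0,0,0,0],[0,-0.12,0,0,0,0,0],[0,-0.12,0,0,0,0,0],[0,-0.1,0,0,0,0,0],[0,-0.08,0,0,0,0,0],[0,-0.06,0,0,0,0,0],[0,-0.03,0,0,0,0,0],[0,0,0,0,0,0,0]]]'; python3 - <<'E'
from h import *
from bench import snapshot,telemetry
p=camera_params("wrist"); s=telemetry.sense(); im,d=snapshot("wrist"); print(s["tool_pos"],s["ft_force"])
im2,_=snapshot("top")
cv2.imwrite("pics/w4.png",np.vstack([im[100:,:,::-1],cv2.resize(im2[170:235,240:410,::-1],(640,245),interpolation=cv2.INTER_CUBIC)]))
E
```

```text
time: 7.18
tool_pos: [576.5, -63.8, 44.1]
tcp_rot: [179.9, -0.2, 6.8]
ft_force: [4.0, -1.0, 5.0]
finger_gap: -0.3
time: 8.68
tool_pos: [571.2, -19.9, 44.0]
tcp_rot: [180.0, -0.2, 6.8]
ft_force: [4.0, -0.4, 6.1]
finger_gap: 0.0
[571.23133304 -19.9039298   44.02178859] [ 4.00159132 -0.41203928  6.12544963]
```

View pics/w4.png

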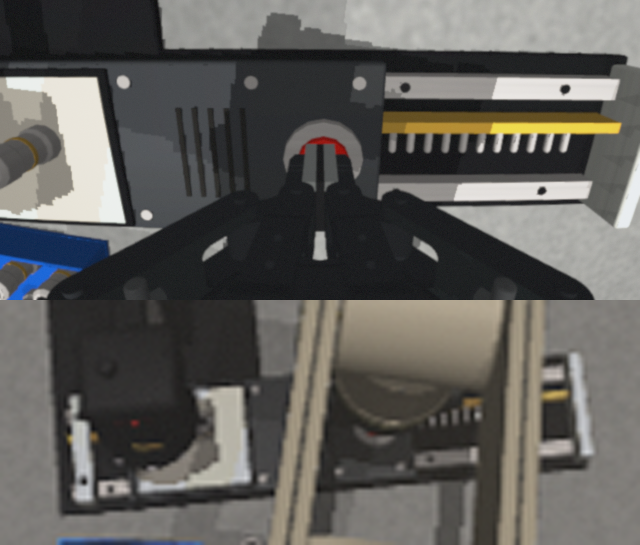

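The carriage is following: the collar is still centred at (323,155) and the connector is upright at (30,155). The press has eased to about 6 N, so I'll press slightly more. About 25 mm remain; I'll creep in until the stop pushes back.

```bash
python3 -m jog '[[[0.01,0,0.01,0,0,0,0],[0.01,0,0.01,0,0,0,0],[0,-0.02,0,0,0,0,0],[0,-0.04,0,0,0,0,0],[0,-0.05,0,0,0,0,0],[0,-0.05,0,0,0,0,0],[0,-0.05,0,0,0,0,0],[0,-0.05,0,0,0,0,0],[0,-0.05,0,0,0,0,0]]]';python3 -m jog '[[[0,-0.04,0,0,0,0,0],[0,-0.04,0,0,0,0,0],[0,-0.03,0,0,0,0,0]]]';python3 -m jog '[[[0,-0.03,0,0,0,0,0],[0,-0.03,0,0,0,0,0]]]'
```

```text
time: 9.9
tool_pos: [570.0, -4.8, 43.8]
tcp_rot: [179.9, -0.2, 6.7]
ft_force: [-3.2, -2.6, 14.8]
finger_gap: 0.2
time: 10.28
tool_pos: [569.4, 0.7, 43.9]
tcp_rot: [179.9, -0.2, 6.7]
ft_force: [-2.7, -1.4, 14.5]
finger_gap: 0.0
time: 10.52
tool_pos: [569.1, 3.7, 43.8]
tcp_rot: [179.9, -0.2, 6.7]
ft_force: [-2.4, -1.7, 15.0]
finger_gap: 0.2
```

```bash
python3 -m jog '[[[0,-0.03,0,0,0,0,0],[0,-0.03,0,0,0,0,0]]]';python3 -m jog '[[[0,-0.03,0,0,0,0,0],[0,-0.03,0,0,0,0,0]]]';python3 -m jog '[[[0,-0.03,0,0,0,0,0],[0,-0.03,0,0,0,0,0]]]'
```

```text
time: 10.78
tool_pos: [568.7, 6.6, 43.8]
tcp_rot: [179.9, -0.2, 6.7]
ft_force: [-1.7, -4.6, 14.5]
finger_gap: 0.1
time: 11.02
tool_pos: [568.8, 8.2, 43.9]
tcp_rot: [179.8, -0.2, 6.7]
ft_force: [-1.0, -9.0, 11.5]
finger_gap: 0.4
time: 11.28
tool_pos: [568.6, 11.3, 43.9]
tcp_rot: [179.8, -0.2, 6.7]
ft_force: [0.7, -7.9, 9.8]
finger_gap: 0.3
```

The stop was reached at y≈6.5: the drag force rose to 9 N, then the fingertip began to slip. Checking by eye before I let go.

```bash
python3 - <<'E'
from h import *
from bench import snapshot
im,_=snapshot("wrist"); im2,_=snapshot("side")
cv2.imwrite("pics/w5.png",np.vstack([im[120:,:,::-1],cv2.resize(im2[160:280,220:380,::-1],(427,320),interpolation=cv2.INTER_CUBIC).copy() if 0 else cv2.copyMakeBorder(cv2.resize(im2[165:270,225:385,::-1],(480,315),interpolation=cv2.INTER_CUBIC),0,0,0,160,0)]))
E
```

```text
(no output)
```

View pics/w5.png

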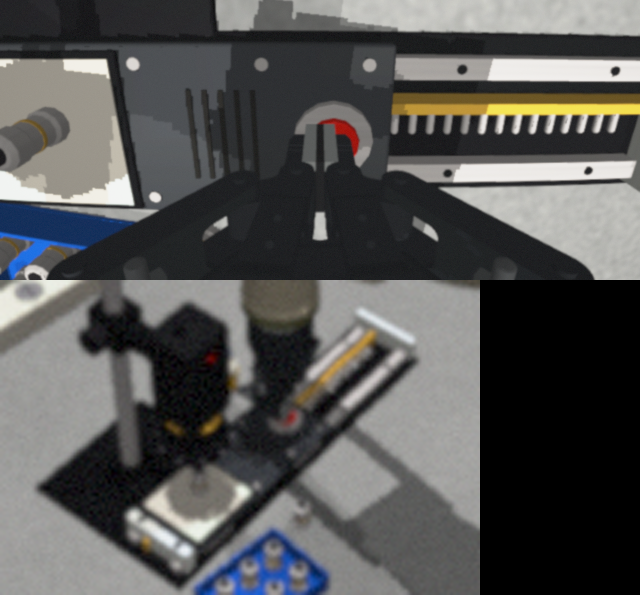

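The carriage front meets the end stop (side crop, about (160,535)), the connector stands under the lens, and the fingertip has slipped about 5 mm forward on the button (collar now at col 333). I'll lift straight up with the slight forward push still on.

```bash
python3 -m jog '[[[0,0,-0.04,0,0,0,0],[0,0,-0.06,0,0,0,0],[0,0,-0.08,0,0,0,0],[0,0,-0.1,0,0,0,0],[0,0,-0.2,0,0,0,0],[0,0,-0.3,0,0,0,0],[0,0,-0.4,0,0,0,0],[0,0,-0.4,0,0,0,0]]]';python3 -m jog '[[[-0.5,0.5,-0.3,0,0,0,0],[-0.8,0.6,0,0,0,0,0],[-0.7,0.6,0,0,0,0,0],[0,0,0,0,0,0,0],[0,0,0,0,0,0,0]]]'; python3 - <<'E'
from h import *
from bench import snapshot
p=camera_params("wrist");im,d=snapshot("wrist"); im2,_=snapshot("side")
st,c=red(im)
for s,k in zip(st[1:],c[1:]):
    if s[4]>40:
        print(s,k.round(1),at_z("wrist",[k],52,p).round(1))
        T=np.array(p["extrinsics"]);q=cv2.undistortPoints(np.array(k).reshape(1,1,2),np.array(p["K"]),np.array(p["D"])).ravel()
        print((T@np.r_[np.r_[q,1]*d[int(k[1]),int(k[0])],1])[:3])
cv2.imwrite("pics/w6.png",np.vstack([im[:280,:,::-1],cv2.copyMakeBorder(cv2.resize(im2[165:270,225:385,::-1],(480,315),interpolation=cv2.INTER_CUBIC),0,0,0,160,0)]))
E
```

```text
time: 12.38
tool_pos: [566.8, 13.0, 122.8]
tcp_rot: [180.0, -0.1, 6.7]
ft_force: [-0.1, -0.1, -0.1]
finger_gap: 0.1
time: 13.0
tool_pos: [477.8, -83.2, 137.0]
tcp_rot: [180.0, -0.1, 6.7]
ft_force: [0.0, 0.5, 0.0]
finger_gap: 0.2
[ 186   45   40   39 1246] [205.5  64.4] [[567.3   2.8  52. ]]
[567.39266905   2.99537894  51.37312579]
```

View pics/w6.png

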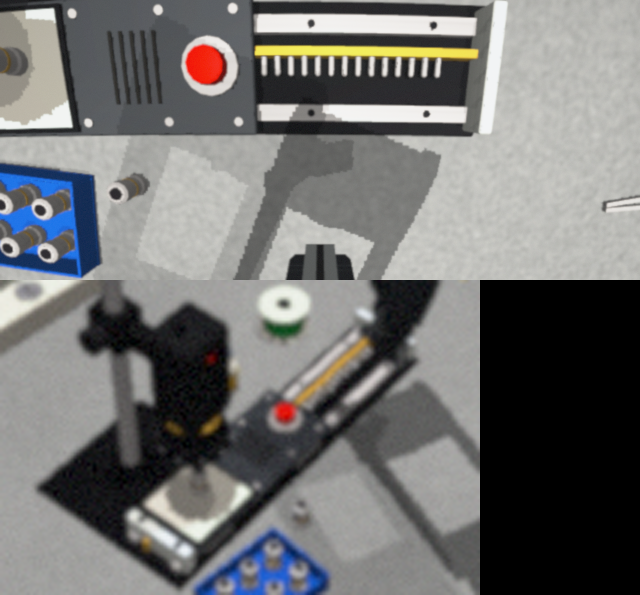

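The button is up: depth gives 51.4 mm (52 expected), at (567.3,2.9). The carriage is at the stop, the connector is standing under the lens, and the arm is clear. Handing in.

```bash
python3 -c "
from bench import job; print(job.hand_in())"
```

```text
the job is handed in; nothing more can be done
None
```

The carriage is at the end stop with the button up, and the connector is still standing under the lens. I held the button fully down at about 5–15 N. The carriage slid about 136 mm at up to roughly 50 mm/s, then crept in at about 12 mm/s. I lifted off straight up and handed in at about 13 s.

**Last checks:**
- **End stop:** the drag force rose to 9 N at the stop, and the fingertip then slipped about 5 mm forward on the button. After release, the side view showed the carriage front at the stop.
- **Button:** depth gave its top at 51.4 mm, against 52 mm when fully up.
- **Arm:** wrist force was near zero with the arm clear.
- **Bystanders:** the spare connector, tray and spool looked unmoved in the last pictures. The flux bottle, screwdriver, tweezers and mouse were not fully in view there, but the arm went nowhere near touching them.

**Not fully confirmed:**
- **Button position:** one close wrist measurement put the button about 4 mm further out in x than the other cameras. I aimed between the two readings, well within its 26 mm top.
- **Lock:** I inferred it from the raised button and the carriage being at the stop; I did not test it by pushing.

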